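Demould a cast resin tray and box it

ROBOT

A 6-joint arm with a two-finger parallel gripper is mounted at the origin on the work surface. World frame = base frame: x ahead of the robot, y to its left, z up, the work surface at z = 0. Lengths are in mm, angles in rad, forces in N, time in s.
With the tool pointing down it reaches from about 325 to 850 mm from the base axis. Payload 4.4 kg.
Tool frame: the origin (TCP) lies midway between the tips of the shut fingers; the grasp point (between the pads) lies 19 mm behind it (env.hold_point_z is the z of the grasp point in the tool frame, in mm); z points along the fingers, y is the line along which they close (so a half turn about z gives the same grasp; the last joint's range is limited). The gripper opens to 94 mm and grips with 3 to 60 N. Pads are 16 mm wide; open, the fingers measure 119 mm over their backs; the gripper's body (75 mm by 177 mm) begins 78 mm behind the grasp point.
Start: joints at [-1.286, 0.207, 1.542, -0, 1.393, -0.15], TCP at [242.195, -521.506, 205.447] pointing down, gripper open.
Joint ranges: [-2.73, 2.73], [-0.86, 2.22], [0.23, 2.46], [-1.11, 4.25], [0.08, 2.63], [-2.82, 2.82]. Speed limits (rad/s): [2.79, 2.79, 3.14, 3.14, 3.14, 3.14].

INTERFACE

Orientations are given as a unit quaternion [w, x, y, z].
In Python, from station import readout, cams, ticket, env gives the robot as it stands.
- The arm moves only by the tool play_rows, never from a script. Its argument "moves" is one flat list of numbers, 7 for each row, row after row: the shift along the tool's x, y, z in m, then the turn, a rotation vector about the tool's x, y, z in rad, then the closure, from 0 (fully open) to 1 (shut). In form: [x, y, z, wx, wy, wz, jaw, x, y, z, wx, wy, wz, jaw, ...]. A call has 1 to 5 rows; each row is the pose to reach, as a shift and turn from the pose commanded when the call began, along the tool's axes at that moment; what a row does not reach only later rows make up. A row lasts 1/8 s, in which the tool goes at most 62.5 mm and 10.7 degrees, less where a joint would pass 70% of its speed; a pose out of reach is approached as far as the arm can. A call with a gripper value outside its range is refused whole. The fingers move at their own pace and stop on an object; "newtons" is the grip in N (left out, the last holds). Time passes only in rows, so rows that repeat a pose let the fingers close. It gives the time, the measured TCP pose, the force, the opening and the grip force at its end, in the units of the state.
- readout.get_obs(): the state, without advancing time (a new reading comes with each control period).
- cams.get_image(name): name is "scene" or "top" or "wrist"; returns a dict with "pixels" (420x560x3 uint8, red, green, blue), "fx", "fy", "cx", "cy" (pixels), "k1" (the pictures are not rectified: a ray, as slopes to the right and down, at radius r is drawn at 1 + k1 r^2 times it, then the intrinsics apply), "world_from_camera" (4x4, takes a point from camera to world coordinates). Camera axes: x right, y down, z forward; pixel columns grow to the right and rows downward; lengths in mm; the calibration is good to about 2 mm. A picture is of the moment at which its call begins. There is no depth.
- ticket.hand_in(): hands the job in; it is judged then, once.
The state is a dict: "time": time; "qpos": joint angles; "joint_velocities": joint speeds; "joint_efforts": joint torques, N m; "ee_pos": TCP position; "eef_rot": TCP orientation; "ft_force": force on the tool from outside, world axes, zero at the start; "moment": the same for the moment, N m; "width": finger opening in mm; "grip_force": force on a finger pad.
Only numpy, scipy, OpenCV 4.12 (cv2) and the standard library are available. Lean on these libraries where they do the work, as an engineer would, in place of code of your own. Each camera call takes 0.05 s, during which the arm holds its last target. There are 200 camera calls.

TASK

Press the mould's red ejector paddle down to its stop so that one end of the pink cast tray tips up out of the cavity, then take the tray out and lay it flat, well side up, on the cork liner in the plywood box, and close the lid fully. Lower the tray gently until it rests before letting go (do not drop it or ram it down), do not force the ejector, and leave the jars, cup and spatula where they are.

Things in the scene. Friction and masses are not known exactly. Their poses are not given: they have to be found in the camera images.
- mould_cavity (a point): Centre of the cavity mouth of the fixed aluminium mould (160 x 90 x 66 mm high), at its rim, 66 mm above the bench. x runs along the cavity, z up; the ejector paddle sticks out at the -x end. The cavity is 126 (x) x 54 (y) x 28 mm deep: 2 to 3 mm to spare round the tray, no room for fingers. Walls 17 to 18 mm; a 26 mm wide slot in the -x wall for the ejector arm
- tray_mid (a point): Centre, half-way up, of the pink resin tray, 120 (x) x 50 (y) x 24 mm (z, up), 0.14 to 0.28 kg; a well 108 x 38 x 5 mm in its top. It starts loose and level along the cavity, its top 4 mm below the rim. With the ejector down it leans about 18 degrees, its end by the paddle up; the 30 mm next to that end then stand wholly above the rim, to be gripped across the width with the gripper leant to match
- ejector_pad (a point): Middle of the upper face of the red ejector paddle (40 mm along the mould, 44 mm across), outer end of a see-saw. It starts about 57 mm above the bench, 125 mm from the mould's centre, sloping up and away from the mould by 20 degrees; pressed straight down it drops about 40 mm to a hard stop, sloping down by 20 degrees. 6 to 9 N moves it; it stays where it is left
- ejector (a joint): Angle of the ejector see-saw: 0 up (tray down in the cavity), 0.7 rad fully pressed, at its stop (tray end raised)
- box: The fixed plywood box, 140 (x) x 180 (y) x 70 mm high, walls 5 mm; origin at the centre of its underside, z up. A flat cork liner covers its floor; the liner's top lies anywhere from 11 to 41 mm above the bench from case to case and is not given: feel for it. The tray goes in along the box's y. The lid is hinged on the +x rim
- lid (a joint): Angle of the box lid: 0 shut on the rim, 1.6 to 1.75 rad standing open at the start (leaning slightly to the box's +x side). Its hinge is stiff: it stays where it is left and has to be swung all the way down; 1 to 3 N at its edge moves it
- lid_hinge (a point): Middle of the lid's hinge line, which runs along the box's y on its +x rim, 70 mm above the bench
- lid_edge (a point): Middle of the lid's free edge, about 138 mm from the hinge line; the lid is a plain board 6 mm thick, 180 mm wide, without a handle
- pink_jar: Jar of pink pigment, 76 mm across, 115 mm tall, standing beyond the work; origin at the centre of its base. Leave it alone
- orange_jar: Jar of orange pigment, 84 mm across, 130 mm tall, on the left; origin at the centre of its base. Leave it alone
- cup: Clear mixing cup, 84 mm across, 100 mm tall, on the right; origin at the centre of its base. Leave it alone
- spatula: Spatula with blue handle, 200 mm long, lying on the bench between the mould and the box. Leave it alone
Things that resemble listed ones, but are neither listed nor needed, are in the scene too. Leave any green look-alike of the part that bears tray_mid alone.

How it is judged:
By the outcome, as a careful person would: the job done as asked, in the order asked, and still so for the second after the job is handed in, with the robot touching nothing.
It also fails if it takes over 72 s, if anything falls off the work surface, if the arm or the gripper's body presses on something with over 40 N, if the wrist force passes 120 N, or if a joint passes its speed limit or range.

## Working session

There is one attempt and no reset: what is moved stays moved. The work goes in short steps, Python scripts to look and compute and a tool call to move; the robot and the scene stay as the last step left them, time stands still between calls to the robot, and variables do not carry over. Pictures are saved under pics/ and viewed, at most 10 in all, crops included, and the job is handed in when it is done.

Besides the shell and the picture viewer there is one more tool, called as name(argument=value, ...) on one line, values as JSON. play_rows: Moves the arm, as the interface text tells. Its arguments: {"type":"object","properties":{"moves":{"type":"array","items":{"type":"number"}},"newtons":{"type":"number"}},"required":["moves"]}

```bash
ls; mkdir -p pics; python3 - <<'E'
from station import readout,cams,env
import cv2,numpy as np
o=readout.get_obs();print(o,env.hold_point_z)
for n in("scene","top"):
    i=cams.get_image(n);cv2.imwrite(f"pics/{n}0.png",i["pixels"][:,:,::-1]);print(n,i["fx"],i["cx"],i["cy"],i["k1"],np.round(i["world_from_camera"],3).tolist())
E
```

```text
pics
{'time': 0.0, 'qpos': array([-1.28653138e+00,  2.07403364e-01,  1.54290405e+00, -6.79739189e-06,
        1.39348879e+00, -1.50511788e-01]), 'joint_velocities': array([-8.31470017e-05, -1.04321443e-03,  1.27935275e-04, -3.15856012e-04,
        6.24564722e-05, -7.92299168e-04]), 'joint_efforts': array([ 8.44408587e-04, -3.70877481e+01, -2.81417495e+01,  6.98932190e-02,
        3.61920975e-02, -1.81335299e-04]), 'ee_pos': array([ 241.95402627, -520.7530854 ,  204.3239197 ]), 'eef_rot': array([-1.09908628e-03,  9.76463334e-01,  2.15680653e-01, -7.69651487e-05]), 'ft_force': array([-0.31314405,  0.56593984, -0.05170088]), 'moment': array([ 0.05835037, -0.02522082,  0.01315615]), 'grip_force': 0.0, 'width': 93.66432806147917} -18.8
scene 446.16128225091467 277.129032017186 205.44189153360153 -0.07450409026805703 [[0.638, 0.438, -0.634, 1383.669], [0.77, -0.354, 0.53, -694.472], [0.007, -0.826, -0.563, 845.348], [0.0, 0.0, 0.0, 1.0]]
top 538.9494871097348 279.3541454863914 210.3692791406781 -0.046325018443763674 [[-0.002, -0.994, 0.109, 381.038], [-1.0, 0.002, -0.001, 5.979], [0.001, -0.109, -0.994, 1593.468], [0.0, 0.0, 0.0, 1.0]]
```

View pics/scene0.png

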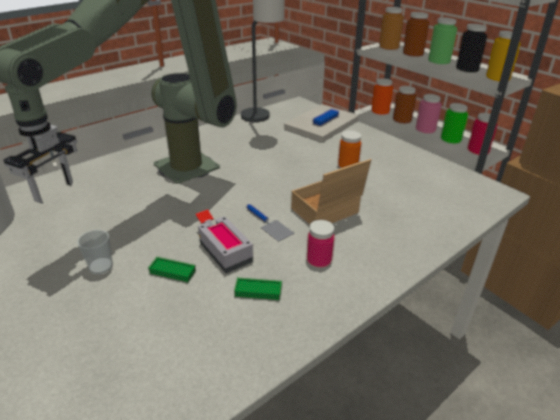

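View pics/top0.png

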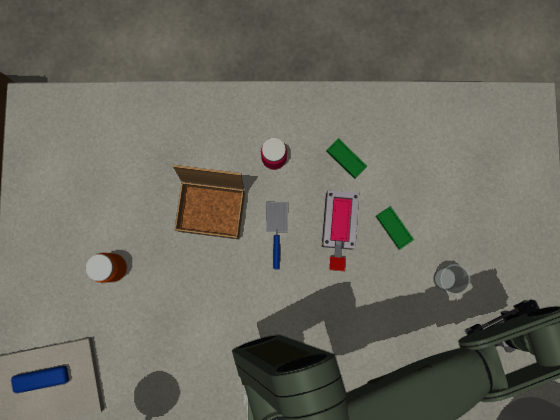

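Scene: the pink tray is in the mould at top (341,219), with the red paddle at (338,263). The box is at (210,208) with its lid on the far (+x) side. Look-alikes are the green trays at (346,158) and (394,228) and the pink jar at (274,152). I choose the pink part inside the aluminium mould and check it in one close crop.

```bash
cat > h.py <<'E'
import cv2,numpy as np
from station import readout,cams,env
from scipy.spatial.transform import Rotation as R
def cam(n):
    i=cams.get_image(n);i["M"]=np.array(i["world_from_camera"]);return i
def plane(i,uv,z):
    K=np.array([[i["fx"],0,i["cx"]],[0,i["fy"],i["cy"]],[0,0,1]])
    p=cv2.undistortPoints(np.array(uv,float).reshape(-1,1,2),K,np.array([i["k1"],0,0,0,0.]),).reshape(-1,2)
    d=np.c_[p,np.ones(len(p))]@i["M"][:3,:3].T;c=i["M"][:3,3]
    return c+d*((z-c[2])/d[:,2])[:,None]
def proj(i,P):
    W=np.linalg.inv(i["M"]);K=np.array([[i["fx"],0,i["cx"]],[0,i["fy"],i["cy"]],[0,0,1]])
    return cv2.projectPoints(np.array(P,float).reshape(-1,1,3),cv2.Rodrigues(W[:3,:3])[0],W[:3,3],K,np.array([i["k1"],0,0,0,0.]))[0].reshape(-1,2)
def mask(i,lo,hi):
    h=cv2.cvtColor(i["pixels"],cv2.COLOR_RGB2HSV);return cv2.inRange(h,np.array(lo),np.array(hi))
def blobs(m,amin=60):
    c,_=cv2.findContours(m,cv2.RETR_EXTERNAL,cv2.CHAIN_APPROX_NONE);return sorted([k for k in c if cv2.contourArea(k)>amin],key=cv2.contourArea,reverse=True)
def rect(i,c,z):
    P=plane(i,c.reshape(-1,2),z)[:,:2].astype(np.float32);return cv2.minAreaRect(P)
def rot(o):
    q=o["eef_rot"];return R.from_quat([q[1],q[2],q[3],q[0]])
E
python3 - <<'E'
from h import *
i=cam("top")
for nm,lo,hi,z in(("pink",(160,120,80),(176,255,255),60),("red",(0,170,80),(4,255,255),57),("red2",(177,170,80),(180,255,255),57),("cork",(5,90,60),(20,255,255),30),):
    for c in blobs(mask(i,lo,hi),30): print(nm,cv2.boundingRect(c),cv2.contourArea(c),rect(i,c,z))
a=i["pixels"][:,:,::-1]
cv2.imwrite("pics/c1.png",np.hstack([cv2.resize(a[155:255,165:265],(400,400),interpolation=2),cv2.resize(a[180:280,290:390],(400,400),interpolation=2)]))
E
```

```text
pink (331, 198, 21, 44) 714.5 ((523.3330688476562, -171.39996337890625), (52.18876647949219, 122.33148956298828), 84.70358276367188)
pink (261, 148, 25, 17) 48.5 ((701.7412109375, 27.9462890625), (74.48667907714844, 34.0432243347168), 68.99846649169922)
red (330, 257, 15, 14) 162.5 ((397.1685791015625, -159.7345428466797), (39.8587646484375, 36.598148345947266), 89.20865631103516)
cork (173, 165, 71, 74) 4014.5 ((579.7192993164062, 221.9949951171875), (215.6438751220703, 193.05709838867188), 82.91934967041016)
cork (96, 253, 29, 30) 128.5 ((386.51348876953125, 493.99322509765625), (83.72612762451172, 81.23664093017578), 0.032189641147851944)
```

View pics/c1.png

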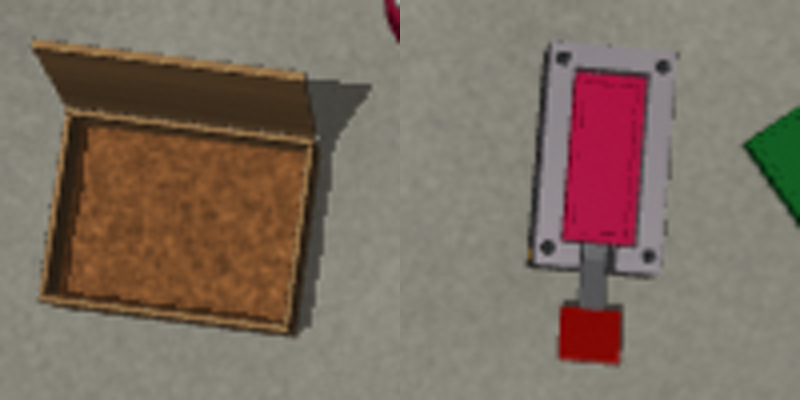

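The crop confirms the pink tray in the mould with the red paddle at its near end. It also shows the box rim corners near (183,183), (243,191), (239,238) and (176,230), and the open lid on the far side.

```bash
python3 - <<'E'
from h import *
i=cam("top")
P=plane(i,[(183,183.2),(242.7,191.2),(238.7,238),(175.7,230)],70)
print("box",P.round(1).tolist(),P.mean(0));
for a in range(4): print(np.linalg.norm(P[a]-P[(a+1)%4]),np.degrees(np.arctan2(*(P[a]-P[(a+1)%4])[1::-1])))
Q=plane(i,[(327.5,190.5),(358,192.5),(354.2,248.7),(323.2,246.3)],66);print("mould",Q.mean(0),[np.linalg.norm(Q[a]-Q[(a+1)%4]) for a in range(4)])
for a in range(4): print(np.degrees(np.arctan2(*(Q[a]-Q[(a+1)%4])[1::-1])))
E=plane(i,[(173.5,165.7),(241.5,173.5)],208);print("lid edge",E)
s=cam("scene");a=s["pixels"][:,:,::-1]
cv2.imwrite("pics/c2.png",np.hstack([cv2.resize(a[150:230,285:385],(400,320),interpolation=2),cv2.resize(a[195:275,170:270],(400,320),interpolation=2)]))
print(proj(s,[[523,-171,62],[397,-160,57],P.mean(0)]))
o=readout.get_obs();print(rot(o).as_matrix().round(3))
E
```

```text
box [[626.5, 279.5, 70.0], [603.0, 108.3, 70.0], [469.4, 118.9, 70.0], [492.3, 297.9, 70.0]] [547.79684711 201.11903027  70.        ]
172.80007923279533 82.18633669839718
134.08281356846382 -4.5269438078157425
180.45734113453773 -97.29366924567985
135.50000796161058 172.2021888298048
mould [ 522.21593909 -171.08894808   66.        ] [np.float64(87.60843608359616), np.float64(161.28217341736044), np.float64(88.10675490762665), np.float64(160.21005719336043)]
86.13976699337975
-4.836729138839573
-94.56352651331154
174.9808652083862
lid edge [[650.6487649  280.4796395  208.        ]
 [629.52618111 102.41536913 208.        ]]
[[223.83019104 235.38991088]
 [203.68747122 215.33381778]
 [323.92280547 192.24876882]]
[[ 0.907  0.421 -0.   ]
 [ 0.421 -0.907  0.001]
 [ 0.    -0.001 -1.   ]]
```

View pics/c2.png

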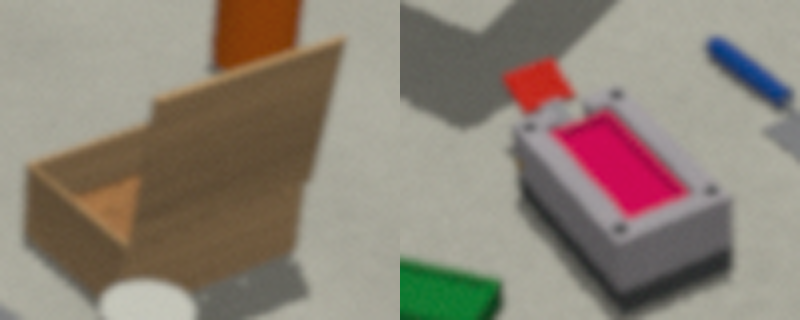

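```bash
cat >> h.py <<'E'
def down(yaw,lean=0):  # tool x along yaw (deg), z down; lean: tool tips rock about tool y
    c,s=np.cos(np.radians(yaw)),np.sin(np.radians(yaw))
    return R.from_matrix(np.array([[c,s,0],[s,-c,0],[0,0,-1]]))*R.from_euler("y",lean,degrees=True)
def to(p,Rt):
    o=readout.get_obs();r=rot(o)
    print("shift m",(r.inv().apply(np.array(p)-o["ee_pos"])/1000).round(4),"rv",(r.inv()*Rt).as_rotvec().round(4),"t",o["time"],"F",o["ft_force"].round(1))
E
python3 -c "
from h import *
to([397,-160,200],down(-5.2))"
```

```text
shift m [ 0.2926 -0.2623  0.0052] rv [-1.100e-03  1.000e-04  5.256e-01] t 0.25 F [-0.2 -0.1 -0.4]
```

play_rows(moves=[0.2926, -0.2623, 0.005, -0.001, 0, 0.5256, 1, 0.2926, -0.2623, 0.005, -0.001, 0, 0.5256, 1, 0.2926, -0.2623, 0.005, -0.001, 0, 0.5256, 1, 0.2926, -0.2623, 0.005, -0.001, 0, 0.5256, 1, 0.2926, -0.2623, 0.005, -0.001, 0, 0.5256, 1], newtons=30)

```text
time: 0.88
ee_pos: [365.7, -232.8, 201.6]
eef_rot: [0.001, 0.999, -0.046, 0.0]
ft_force: [1.2, -0.1, 0.1]
width: 47.5
grip_force: 0.0
```

```bash
python3 -c "
from h import *
to([397,-160,110],down(-5.2))"
```

```text
shift m [ 0.0244 -0.0755  0.0915] rv [ 0.0012 -0.001  -0.0008] t 0.875 F [ 1.2 -0.1  0.1]
```

play_rows(moves=[0.0244, -0.0755, 0, 0, 0, 0, 1, 0.0244, -0.0755, 0, 0, 0, 0, 1, 0.0244, -0.0755, 0.09, 0, 0, 0, 1, 0.0244, -0.0755, 0.09, 0, 0, 0, 1, 0.0244, -0.0755, 0.09, 0, 0, 0, 1])

```text
time: 1.5
ee_pos: [394.3, -160.2, 109.2]
eef_rot: [-0.001, 0.999, -0.045, -0.002]
ft_force: [0.1, 0.4, 1.1]
width: 0.6
grip_force: 0.0
```

```bash
python3 - <<'E'
from h import *
to([397,-160,65],down(-5.2))
i=cam("wrist");cv2.imwrite("pics/w1.png",i["pixels"][:,:,::-1]);print(i["M"].round(2).tolist())
print(proj(i,[[397,-160,57],[522,-171,62]]))
i=cam("top")
for c in blobs(mask(i,(160,120,80),(176,255,255)),200):print(rect(i,c,60))
E
```

```text
shift m [ 0.0029 -0.0003  0.0442] rv [-0.0019  0.0051  0.0003] t 1.5 F [0.1 0.4 1.1]
[[-0.09, -0.96, -0.26, 468.99], [-1.0, 0.09, 0.02, -166.93], [-0.0, 0.26, -0.97, 288.32], [0.0, 0.0, 0.0, 1.0]]
[[278.82391276 227.12720118]
 [278.18212823  34.19799328]]
((523.3436279296875, -171.4314727783203), (52.1864128112793, 122.30564880371094), 84.73767852783203)
```

View pics/w1.png

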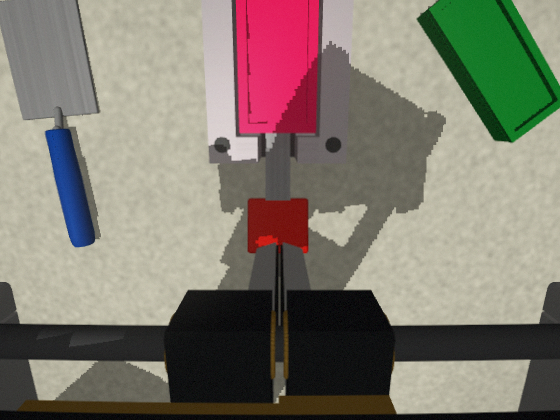

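The wrist view shows the red paddle at (278,225) under the shut fingers, and the mould end above it at (278,150). The fingers are aligned for pressing.

play_rows(moves=[0.003, 0, 0.025, 0, 0.005, 0, 1, 0.003, 0, 0.04, 0, 0.005, 0, 1, 0.003, 0, 0.05, 0, 0.005, 0, 1, 0.003, 0, 0.057, 0, 0.005, 0, 1, 0.003, 0, 0.063, 0, 0.005, 0, 1])

```text
time: 2.22
ee_pos: [399.2, -162.6, 49.4]
eef_rot: [0.001, 0.999, -0.045, 0.002]
ft_force: [-4.4, 0.9, 8.5]
width: 0.2
grip_force: 4.0
```

play_rows(moves=[0, 0, 0.006, 0, 0, 0, 1, 0, 0, 0.012, 0, 0, 0, 1, 0, 0, 0.018, 0, 0, 0, 1, 0, 0, 0.022, 0, 0, 0, 1, 0, 0, 0.024, 0, 0, 0, 1])

```text
time: 2.85
ee_pos: [398.7, -162.6, 25.2]
eef_rot: [0.001, 0.999, -0.045, 0.001]
ft_force: [-4.5, -0.8, 9.0]
width: 0.3
grip_force: 4.9
```

play_rows(moves=[0, 0, 0.002, 0, 0, 0, 1, 0, 0, 0.004, 0, 0, 0, 1, 0, 0, 0.006, 0, 0, 0, 1])

```text
time: 3.22
ee_pos: [399.7, -162.8, 20.7]
eef_rot: [0.001, 0.999, -0.045, 0.002]
ft_force: [-9.8, 3.4, 29.5]
width: 0.5
grip_force: 15.4
```

play_rows(moves=[0, 0, 0.001, 0, 0, 0, 1, 0, 0, 0.002, 0, 0, 0, 1])

```text
time: 3.48
ee_pos: [399.8, -162.8, 20.3]
eef_rot: [0.001, 0.999, -0.045, 0.002]
ft_force: [-13.9, 5.8, 40.3]
width: 0.3
grip_force: 20.8
```

play_rows(moves=[0, 0, -0.012, 0, 0, 0, 1, 0, 0, -0.05, 0, 0, 0, 0.2, 0, 0, -0.11, 0, 0, 0, 0.2, 0, 0, -0.17, 0, 0, 0, 0.2, 0, 0, -0.17, 0, 0, 0, 0.2])

```text
time: 4.1
ee_pos: [402.8, -164.5, 192.6]
eef_rot: [0.004, 0.999, -0.045, 0.009]
ft_force: [-0.4, -0.5, -0.0]
width: 37.3
grip_force: 0.0
```

```bash
python3 - <<'E'
from h import *
o=readout.get_obs();print(o["ee_pos"],o["ft_force"])
i=cam("wrist");cv2.imwrite("pics/w2.png",i["pixels"][:,:,::-1])
print(proj(i,[[397,-160,17],[522,-171,62]]))
for c in blobs(mask(i,(160,120,80),(177,255,255)),200):print(cv2.boxPoints(cv2.minAreaRect(c)).tolist(),cv2.approxPolyDP(c,4,True).reshape(-1,2).tolist())
E
```

```text
[ 402.78305669 -164.49799693  192.62656554] [-0.35466929 -0.53563336 -0.04458567]
[[274.21126452 204.42019385]
 [272.9976199   74.26014239]]
[[240.99996948242188, 6.0], [302.9999694824219, 6.0], [302.9999694824219, 151.99996948242188], [240.99996948242188, 151.99996948242188]] [[243, 6], [241, 144], [245, 152], [300, 152], [301, 7]]
```

View pics/w2.png

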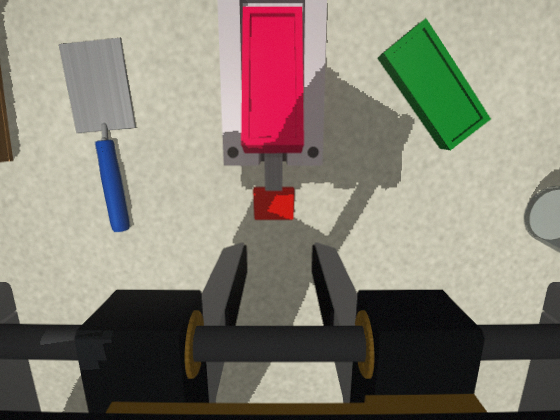

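The tray's near end is up, with its top edge at about row 145, the end face down to row 152 and the far edge at row 7. The paddle at (274,203) is down.

```bash
python3 - <<'E'
from h import *
i=cam("wrist")
m=mask(i,(160,120,80),(177,255,255));cols={r:(np.where(m[r])[0].min(),np.where(m[r])[0].max()) for r in(12,40,80,120,140)};print(cols)
h=cv2.cvtColor(i["pixels"],cv2.COLOR_RGB2HSV)[:,275,:];print([(r,h[r].tolist()) for r in range(138,158,2)])
a=np.radians(-5.0);u=np.array([np.cos(a),np.sin(a)]);v=np.array([-u[1],u[0]])
for px,z in(((272,145),98),((272,152),75),((272,7),60.8)):
    p=plane(i,[px],z)[0];d=p[:2]-np.array([522.7,-171.2]);print(px,p.round(1),"along",d@u,"across",d@v)
for r,(l,rr) in cols.items():
    z=98-(r-7*0-145)/(7-145)*37.2; p=plane(i,[(l-.5,r),(rr+.5,r)],z);print(r,p.round(1).tolist(),p.mean(0))
E
```

```text
{12: (np.int64(243), np.int64(304)), 40: (np.int64(243), np.int64(305)), 80: (np.int64(243), np.int64(305)), 120: (np.int64(243), np.int64(305)), 140: (np.int64(242), np.int64(305))}
[(138, [172, 227, 201]), (140, [173, 221, 149]), (142, [174, 204, 106]), (144, [174, 206, 99]), (146, [173, 204, 100]), (148, [174, 201, 100]), (150, [173, 89, 77]), (152, [11, 28, 73]), (154, [4, 23, 78]), (156, [0, 16, 81])]
(272, 145) [ 460.8 -163.3   98. ] along -62.39484544912729 across 2.44577158396491
(272, 152) [ 453.8 -162.3   75. ] along -69.37176947567623 across 2.849250509986139
(272, 7) [ 571.4 -173.4   60.8] along 48.703834071614466 across 2.083296729259128
12 [[569.4, -148.7, 62.1], [564.8, -199.8, 62.1]] [ 567.13396293 -174.23674599   62.14782609]
40 [[546.2, -146.8, 69.7], [541.6, -198.3, 69.7]] [ 543.87800154 -172.52741603   69.69565217]
80 [[513.8, -144.2, 80.5], [509.2, -195.0, 80.5]] [ 511.46155014 -169.56412736   80.47826087]
120 [[482.2, -141.6, 91.3], [477.6, -191.8, 91.3]] [ 479.91115508 -166.67921618   91.26086957]
140 [[466.8, -139.6, 96.7], [462.2, -190.2, 96.7]] [ 464.49142812 -164.87019633   96.65217391]
```

```bash
python3 - <<'E'
from h import *
o=readout.get_obs();print(o["ee_pos"])
i=cam("wrist")
h=cv2.cvtColor(i["pixels"],cv2.COLOR_RGB2HSV)[:,272,:];print([(r,h[r].tolist()) for r in list(range(0,14,1))+list(range(134,156,2))])
a=np.radians(-5.2);u=np.array([np.cos(a),np.sin(a)]);v=np.array([-u[1],u[0]])
for px,z in(((272,141),98),((272,150),75),((272,2),60.8),((272,5),60.8)):
    p=plane(i,[px],z)[0];d=p[:2]-np.array([522.7,-171.2]);print(px,p.round(1),"along",d@u,"across",d@v)
# mould near rim edge check, top cam tray
t=cam("top");W=mask(t,(160,120,80),(177,255,255))
for c in blobs(W,200):
    b=cv2.boxPoints(cv2.minAreaRect(c));print(b.tolist())
    e=[b[b[:,1]>230].mean(0),b[b[:,1]<230].mean(0)]
    for px,z in((e[0],86),(e[0],98),(e[1],61)):
        d=plane(t,[px],z)[0][:2]-np.array([522.7,-171.2]);print("top",px,d@u,d@v)
E
```

```text
[ 399.14760577 -162.15583547  187.13204744]
[(0, [171, 238, 222]), (1, [172, 233, 225]), (2, [172, 233, 221]), (3, [173, 230, 164]), (4, [174, 223, 144]), (5, [173, 228, 141]), (6, [173, 221, 149]), (7, [173, 230, 183]), (8, [171, 233, 225]), (9, [172, 228, 226]), (10, [172, 234, 226]), (11, [172, 232, 225]), (12, [172, 236, 224]), (13, [172, 237, 224]), (134, [172, 227, 228]), (136, [172, 227, 229]), (138, [172, 223, 217]), (140, [173, 214, 131]), (142, [175, 199, 101]), (144, [173, 198, 102]), (146, [174, 210, 96]), (148, [178, 53, 77]), (150, [7, 30, 76]), (152, [8, 27, 76]), (154, [10, 38, 81])]
(272, 141) [ 462.  -162.4   98. ] along -61.26549201130466 across 3.265665151129557
(272, 150) [ 453.6 -161.2   75. ] along -69.68981803529597 across 3.708234064276544
(272, 2) [ 572.  -172.3   60.8] along 49.22703943214201 across 3.374149801538408
(272, 5) [ 569.8 -172.1   60.8] along 46.98946814986474 across 3.3843860576151843
[[330.91510009765625, 239.9528350830078], [332.65472412109375, 199.94151306152344], [351.14154052734375, 200.7452850341797], [349.40191650390625, 240.75660705566406]]
top [340.1585  240.35472] -61.58037495870899 -0.6818795264816657
top [340.1585  240.35472] -62.34103813020119 0.6259461148999783
top [341.89813 200.3434 ] 54.88610399564628 0.424258277723359
```

```bash
python3 - <<'E'
from h import *
u=np.array([.9959,-.0906,0]);n=.309*u+np.array([0,0,.951])
to(np.array([474.2,-166,73.2])+90*n,down(-5.2,-18))
E
```

```text
shift m [ 0.1044 -0.0021  0.0263] rv [-0.0006 -0.3167 -0.    ] t 4.3 F [ 0.6  0.8 -1.2]
```

play_rows(moves=[0.05, -0.001, 0, -0.0006, -0.18, 0, 0, 0.104, -0.002, 0.01, -0.0006, -0.3167, 0, 0, 0.1044, -0.0021, 0.0263, -0.0006, -0.3167, 0, 0, 0.1044, -0.0021, 0.0263, -0.0006, -0.3167, 0, 0, 0.1044, -0.0021, 0.0263, -0.0006, -0.3167, 0, 0])

```text
time: 4.92
ee_pos: [501.7, -169.1, 161.7]
eef_rot: [-0.006, 0.987, -0.045, -0.155]
ft_force: [0.2, 0.5, 0.0]
width: 94.0
grip_force: 0.0
```

```bash
python3 - <<'E'
from h import *
u=np.array([.9959,-.0906,0]);n=.309*u+np.array([0,0,.951])
to(np.array([474.2,-166,73.2]),down(-5.2,-18))
i=cam("wrist");cv2.imwrite("pics/w3.png",i["pixels"][:,:,::-1])
print(proj(i,[[474.2,-166,73.2],[474.2,-166,95]]))
t=cam("top");print(cv2.minAreaRect(blobs(mask(t,(160,120,80),(177,255,255)),100)[0]))
E
```

```text
shift m [ 0.0008 -0.0007  0.0927] rv [ 0.0015 -0.0032 -0.001 ] t 4.925 F [0.2 0.5 0. ]
[[278.4134984  215.19528368]
 [278.44550123 230.29768595]]Traceback (most recent call last):
  File "<stdin>", line 6, in <module>
IndexError: list index out of range
```

View pics/w3.png

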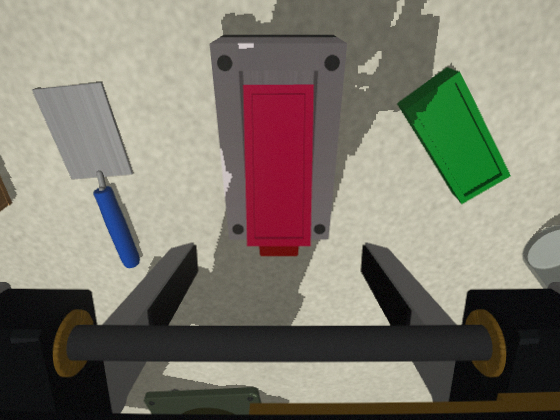

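The near tray end is at row 245, columns 245–311, centred at 278 between the fingers. The far end is at row 85.

```bash
python3 - <<'E'
from h import *
i=cam("wrist");u=np.array([.9959,-.0906]);c=np.array([522.7,-171.2])
for s,z in((-59.7,98),(47+7.4,60.8)): print(s,proj(i,[[*(c+s*u),z]]))
for px,z in(((278,245.5),98),((279,85),60.8)):
    p=plane(i,[px],z)[0];print(px,p,(p[:2]-c)@u)
E
```

```text
-59.7 [[278.90333872 243.59739822]]
54.4 [[278.54374697  84.32118357]]
(278, 245.5) [ 461.40583818 -164.89443522   98.        ] -61.614139928232774
(279, 85) [ 576.38291712 -176.41042285   60.8       ] 53.93488146721229
```

play_rows(moves=[0, -0.0007, 0.03, 0, -0.003, 0, 0, 0, -0.0007, 0.06, 0, -0.003, 0, 0, 0, -0.0007, 0.08, 0, -0.003, 0, 0, 0, -0.0007, 0.092, 0, -0.003, 0, 0, 0, -0.0007, 0.0925, 0, -0.003, 0, 0])

```text
time: 5.7
ee_pos: [474.4, -166.2, 73.3]
eef_rot: [-0.006, 0.987, -0.045, -0.156]
ft_force: [-0.9, 0.1, 0.4]
width: 94.0
grip_force: 0.0
```

```bash
python3 -c "
from h import *
to([474.2,-166,73.2],down(-5.2,-18))"
```

```text
shift m [-0.0002 -0.0001  0.0002] rv [ 0.0016 -0.0004 -0.0009] t 5.7 F [-0.9  0.1  0.4]
```

Close, first lightly then firmer.

play_rows(moves=[0, 0, 0, 0, 0, 0, 0.3, 0, 0, 0, 0, 0, 0, 0.5, 0, 0, 0, 0, 0, 0, 0.7, 0, 0, 0, 0, 0, 0, 0.7, 0, 0, 0, 0, 0, 0, 0.7], newtons=15)

```text
time: 6.32
ee_pos: [474.9, -166.1, 72.6]
eef_rot: [-0.006, 0.987, -0.045, -0.156]
ft_force: [0.0, -0.4, 1.4]
width: 49.7
grip_force: 15.0
```

play_rows(moves=[0, 0, 0, 0, 0, 0, 0.8, 0, 0, 0, 0, 0, 0, 0.8, 0, 0, 0, 0, 0, 0, 0.8], newtons=40)

```text
time: 6.7
ee_pos: [474.9, -166.1, 72.6]
eef_rot: [-0.006, 0.987, -0.045, -0.156]
ft_force: [-0.1, 0.2, -0.3]
width: 49.8
grip_force: 40.0
```

play_rows(moves=[-0.0015, 0, -0.0048, 0, 0, 0, 0.8, -0.0046, 0, -0.0143, 0, 0, 0, 0.8, -0.0093, 0, -0.0285, 0, 0, 0, 0.8, -0.0139, 0, -0.0428, 0, 0, 0, 0.8, -0.0201, 0, -0.0618, 0, 0, 0, 0.8])

```text
time: 7.32
ee_pos: [474.8, -166.0, 138.9]
eef_rot: [-0.006, 0.987, -0.045, -0.156]
ft_force: [-0.8, 0.7, -3.0]
width: 49.7
grip_force: 40.0
```

```bash
python3 - <<'E'
from h import *
o=readout.get_obs();print(o["ee_pos"],o["width"],o["ft_force"])
to([474.2,-166,260],down(-5.2,0))
s=cam("scene");cv2.imwrite("pics/s4.png",cv2.resize(s["pixels"][130:290,140:380,::-1],(720,480),interpolation=2))
E
```

```text
[ 474.75635607 -166.02547068  138.92386649] 49.71196884821458 [-0.79422061  0.66996643 -3.01282618]
shift m [-0.038   0.0002 -0.115 ] rv [ 1.600e-03  3.144e-01 -2.000e-04] t 7.325 F [-0.8  0.7 -3. ]
```

View pics/s4.png

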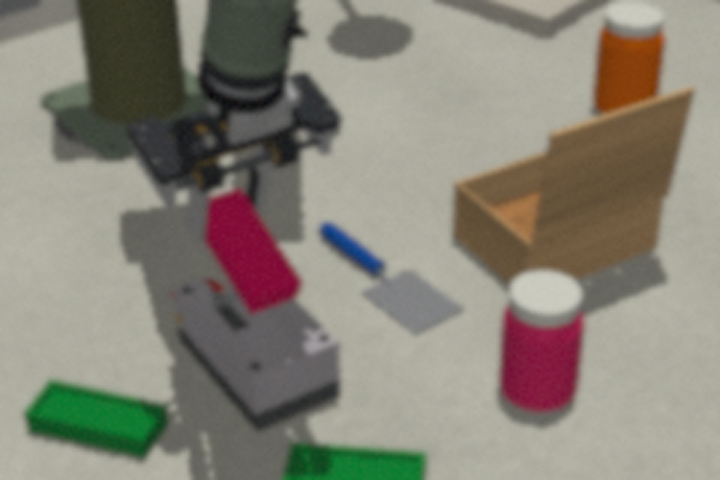

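The tray is out of the cavity and held at its near end in the gripper. The jar, spatula and decoys are undisturbed. Next I level it and raise it.

play_rows(moves=[-0.012, 0, -0.038, 0, 0.08, 0, 0.8, -0.025, 0, -0.076, 0, 0.2, 0, 0.8, -0.038, 0, -0.115, 0.0016, 0.3144, 0, 0.8, -0.038, 0, -0.115, 0.0016, 0.3144, 0, 0.8, -0.038, 0, -0.115, 0.0016, 0.3144, 0, 0.8])

```text
time: 8.0
ee_pos: [473.6, -165.5, 257.9]
eef_rot: [-0.0, 0.999, -0.046, -0.001]
ft_force: [0.2, 0.3, -3.0]
width: 49.7
grip_force: 40.0
```

```bash
python3 - <<'E'
from h import *
to([523,161,260],down(82.9,0))
i=cam("wrist");cv2.imwrite("pics/w5.png",i["pixels"][:,:,::-1])
o=readout.get_obs();u=np.array([.9959,-.0906,0])
# expected top far corners of tray if level in tool: top 20 above tip
r=rot(o)
for x in(-18,102):print(proj(i,[o["ee_pos"]+r.apply([x,25,-20]),o["ee_pos"]+r.apply([x,-25,-20])]))
print([cv2.approxPolyDP(c,4,True).reshape(-1,2).tolist() for c in blobs(mask(i,(160,120,60),(177,255,255)),400)])
E
```

```text
shift m [ 0.0195 -0.3297 -0.0019] rv [-2.200e-03  1.400e-03 -1.538e+00] t 8.0 F [ 0.2  0.3 -3. ]
[[326.04312013 304.16932599]
 [232.12980389 304.29480902]]
[[335.22760612  60.94528921]
 [222.72870527  60.96275217]]
[[[223, 64], [231, 310], [326, 310], [335, 65]], [[44, 0], [95, 26], [114, 24], [130, 4]]]
```

The tray is level in the hand: its corners are within about 4 px of the prediction. I move it over to the box.

play_rows(moves=[0.0195, -0.3297, 0, 0, 0, -1.538, 0.8, 0.0195, -0.3297, 0, 0, 0, -1.538, 0.8, 0.0195, -0.3297, 0, 0, 0, -1.538, 0.8, 0.0195, -0.3297, 0, 0, 0, -1.538, 0.8, 0.0195, -0.3297, 0, 0, 0, -1.538, 0.8])

```text
time: 8.68
ee_pos: [520.2, 145.3, 255.5]
eef_rot: [-0.001, 0.91, 0.414, -0.003]
ft_force: [0.4, 0.2, -2.7]
width: 49.9
grip_force: 40.0
```

```bash
python3 - <<'E'
from h import *
to([523,161,260],down(82.9,0))
E
```

```text
shift m [ 0.0136 -0.0082 -0.0045] rv [-0.0049  0.0035 -0.5937] t 8.675 F [ 0.4  0.2 -2.7]
```

play_rows(moves=[0.0136, -0.0082, -0.003, -0.003, 0.002, -0.5937, 0.8, 0.0136, -0.0082, -0.003, -0.003, 0.002, -0.5937, 0.8, 0.0136, -0.0082, -0.003, -0.003, 0.002, -0.5937, 0.8, 0.0136, -0.0082, -0.003, -0.003, 0.002, -0.5937, 0.8, 0.0136, -0.0082, -0.003, -0.003, 0.002, -0.5937, 0.8])

```text
time: 9.3
ee_pos: [523.4, 158.8, 259.9]
eef_rot: [0.0, 0.752, 0.659, 0.0]
ft_force: [0.4, -0.3, -3.0]
width: 49.5
grip_force: 40.0
```

```bash
python3 - <<'E'
from h import *
to([523,161,140],down(82.9,0))
i=cam("wrist")
c=np.array([550,200]);bx=np.array([.9923,-.1236]);by=np.array([.1236,.9923])
im=i["pixels"][:,:,::-1].copy()
for sx,sy in((-1,-1),(-1,1),(1,1),(1,-1)):
    q=proj(i,[[*(c+70*sx*bx+90*sy*by),70]])[0];print(sx,sy,q.round(1));cv2.circle(im,tuple(int(a) for a in q),4,(0,255,0),1)
cv2.imwrite("pics/w6.png",im)
E
```

```text
shift m [ 0.0021 -0.0007  0.1199] rv [ 0.0001  0.     -0.0087] t 9.3 F [ 0.4 -0.3 -3. ]
-1 -1 [236.4 232.2]
-1 1 [229.4  64.5]
1 1 [366.2  63.4]
1 -1 [357.8 231.1]
```

View pics/w6.png

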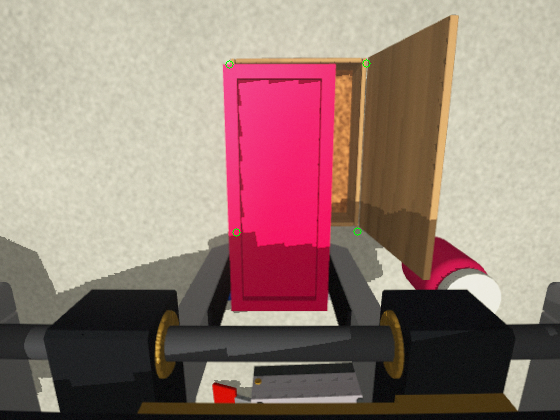

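The predicted rim corners land on the box rim in the picture within about 4 px, for example (366,63) predicted and (364,59) seen. The lid leans outward on the right and the tray lies over the box's left part. I descend.

play_rows(moves=[0.002, -0.0007, 0.04, 0, 0, -0.0087, 0.8, 0.002, -0.0007, 0.08, 0, 0, -0.0087, 0.8, 0.002, -0.0007, 0.12, 0, 0, -0.0087, 0.8, 0.002, -0.0007, 0.15, 0, 0, -0.0087, 0.8, 0.002, -0.0007, 0.165, 0, 0, -0.0087, 0.8])

```text
time: 9.98
ee_pos: [522.6, 160.6, 94.5]
eef_rot: [-0.0, 0.749, 0.662, -0.0]
ft_force: [-0.1, 0.7, -2.9]
width: 49.4
grip_force: 40.0
```

play_rows(moves=[0, 0, 0.008, 0, 0, 0, 0.8, 0, 0, 0.016, 0, 0, 0, 0.8, 0, 0, 0.024, 0, 0, 0, 0.8, 0, 0, 0.032, 0, 0, 0, 0.8, 0, 0, 0.038, 0, 0, 0, 0.8])

```text
time: 10.6
ee_pos: [524.1, 161.0, 58.4]
eef_rot: [0.001, 0.749, 0.663, 0.002]
ft_force: [0.4, 1.1, -2.4]
width: 49.5
grip_force: 40.0
```

play_rows(moves=[0, 0, 0.002, 0, 0, 0, 0.8, 0, 0, 0.004, 0, 0, 0, 0.8, 0, 0, 0.006, 0, 0, 0, 0.8, 0, 0, 0.008, 0, 0, 0, 0.8, 0, 0, 0.009, 0, 0, 0, 0.8])

```text
time: 11.22
ee_pos: [524.1, 161.0, 49.6]
eef_rot: [0.001, 0.749, 0.663, 0.001]
ft_force: [0.7, 0.6, -2.9]
width: 49.9
grip_force: 40.0
```

play_rows(moves=[0, 0, 0.0015, 0, 0, 0, 0.8, 0, 0, 0.003, 0, 0, 0, 0.8, 0, 0, 0.0045, 0, 0, 0, 0.8])

```text
time: 11.6
ee_pos: [524.2, 161.0, 45.1]
eef_rot: [0.001, 0.749, 0.663, 0.002]
ft_force: [-0.4, -0.4, -2.6]
width: 49.6
grip_force: 40.0
```

play_rows(moves=[0, 0, 0.0015, 0, 0, 0, 0.8, 0, 0, 0.003, 0, 0, 0, 0.8, 0, 0, 0.0045, 0, 0, 0, 0.8])

```text
time: 11.98
ee_pos: [524.2, 161.0, 40.6]
eef_rot: [0.001, 0.749, 0.663, 0.002]
ft_force: [-0.0, 0.3, -2.7]
width: 49.8
grip_force: 40.0
```

play_rows(moves=[0, 0, 0.0015, 0, 0, 0, 0.8, 0, 0, 0.003, 0, 0, 0, 0.8, 0, 0, 0.0045, 0, 0, 0, 0.8])

```text
time: 12.35
ee_pos: [524.2, 161.0, 36.1]
eef_rot: [0.001, 0.749, 0.663, 0.002]
ft_force: [-0.2, 0.7, -3.2]
width: 49.5
grip_force: 40.0
```

play_rows(moves=[0, 0, 0.0015, 0, 0, 0, 0.8, 0, 0, 0.003, 0, 0, 0, 0.8, 0, 0, 0.004, 0, 0, 0, 0.8])

```text
time: 12.72
ee_pos: [524.2, 161.0, 32.1]
eef_rot: [0.001, 0.749, 0.663, 0.001]
ft_force: [0.1, 0.2, -2.1]
width: 49.6
grip_force: 40.0
```

play_rows(moves=[0, 0, 0.0015, 0, 0, 0, 0.8, 0, 0, 0.003, 0, 0, 0, 0.8])

```text
time: 12.98
ee_pos: [524.4, 160.9, 29.4]
eef_rot: [0.001, 0.749, 0.663, 0.002]
ft_force: [-1.3, -1.8, 1.6]
width: 49.6
grip_force: 40.0
```

play_rows(moves=[0, 0, 0.0015, 0, 0, 0, 0.8, 0, 0, 0.003, 0, 0, 0, 0.8])

```text
time: 13.22
ee_pos: [524.8, 160.7, 27.3]
eef_rot: [0.001, 0.749, 0.663, 0.002]
ft_force: [-4.2, -2.8, 14.2]
width: 49.8
grip_force: 40.0
```

play_rows(moves=[0, 0, -0.001, 0, 0, 0, 0.8, 0, 0, -0.001, 0, 0, 0, 0.8], newtons=20)

```text
time: 13.48
ee_pos: [524.7, 161.0, 27.3]
eef_rot: [0.001, 0.749, 0.663, 0.002]
ft_force: [-0.2, -1.3, 0.1]
width: 49.7
grip_force: 20.0
```

```bash
python3 - <<'E'
from h import *
o=readout.get_obs();print(o["ee_pos"],o["ft_force"],o["moment"],"tool moment",rot(o).inv().apply(o["moment"]))
i=cam("wrist");r=rot(o)
for x in(-18,102):print(proj(i,[o["ee_pos"]+r.apply([x,25,-20]),o["ee_pos"]+r.apply([x,-25,-20])]))
print([cv2.approxPolyDP(c,4,True).reshape(-1,2).tolist() for c in blobs(mask(i,(160,120,40),(177,255,255)),400)])
E
```

```text
[524.67967214 160.99627027  27.2803573 ] [-0.19328843 -1.33433105  0.12131484] [-0.21410742 -0.08977445 -0.07355868] tool moment [-0.11528582 -0.20189067  0.07253727]
[[325.05152845 304.24612204]
 [230.57302688 304.28879204]]
[[334.32374444  59.0744535 ]
 [220.72589942  59.09464375]]
[[[221, 64], [232, 310], [326, 310], [335, 64]]]
```

Tray rests on the liner (its weight has gone off the wrist). Ease the grip, then open a little.

play_rows(moves=[0, 0, 0.0004, 0, 0, 0, 0.8, 0, 0, 0.0008, 0, 0, 0, 0.8, 0, 0, 0.0008, 0, 0, 0, 0.8], newtons=5)

```text
time: 13.9
ee_pos: [524.7, 161.0, 27.2]
eef_rot: [0.001, 0.749, 0.663, 0.002]
ft_force: [-1.3, -1.9, 5.4]
width: 50.0
grip_force: 5.0
```

play_rows(moves=[0, 0, 0, 0, 0, 0, 0.46, 0, 0, 0, 0, 0, 0, 0.44, 0, 0, 0, 0, 0, 0, 0.42, 0, 0, 0, 0, 0, 0, 0.4, 0, 0, 0, 0, 0, 0, 0.4])

```text
time: 14.52
ee_pos: [524.0, 161.0, 26.2]
eef_rot: [0.001, 0.749, 0.663, 0.001]
ft_force: [-1.1, 0.2, 0.1]
width: 56.4
grip_force: 0.0
```

```bash
python3 - <<'E'
from h import *
i=cam("wrist");cv2.imwrite("pics/w7.png",i["pixels"][:,:,::-1])
print([cv2.approxPolyDP(c,4,True).reshape(-1,2).tolist() for c in blobs(mask(i,(160,120,40),(177,255,255)),400)])
E
```

```text
[[[223, 63], [233, 311], [328, 311], [337, 63]]]
```

Released. Lift straight out.

play_rows(moves=[0, 0, -0.008, 0, 0, 0, 0.4, 0, 0, -0.03, 0, 0, 0, 0.4, 0, 0, -0.08, 0, 0, 0, 0.4, 0, 0, -0.14, 0, 0, 0, 0.4, 0, 0, -0.2, 0, 0, 0, 0.4])

```text
time: 15.2
ee_pos: [523.2, 160.8, 228.7]
eef_rot: [0.001, 0.749, 0.663, 0.002]
ft_force: [0.4, 0.6, -0.2]
width: 56.5
grip_force: 0.0
```

play_rows(moves=[0, 0, -0.06, 0, 0, 0, 1, 0.01, 0.05, -0.07, 0, 0, 0, 1, 0.03, 0.1, -0.07, 0, 0, 0, 1, 0.042, 0.151, -0.07, 0, 0, 0, 1, 0.042, 0.151, -0.07, 0, 0, 0, 1])

```text
time: 15.82
ee_pos: [680.0, 183.9, 293.0]
eef_rot: [-0.0, 0.749, 0.662, -0.0]
ft_force: [0.1, 0.4, -0.5]
width: 9.5
grip_force: 0.0
```

```bash
python3 - <<'E'
from h import *
i=cam("wrist");t=cam("top");o=readout.get_obs();print(o["ee_pos"],o["ft_force"])
a=np.hstack([cv2.resize(i["pixels"],(400,300)),cv2.resize(t["pixels"][130:280,130:330],(400,300),interpolation=2)])
cv2.imwrite("pics/w8.png",a[:,:,::-1])
c=np.array([619.5,191.3]);bx=np.array([.9923,-.1236])
p=c+60*bx;to([*p,180],down(82.9))
E
```

```text
[677.86428415 184.12426352 296.08155715] [-0.18623159 -0.46115023  1.61809803]
shift m [-0.0002  0.0011  0.1161] rv [ 0.0012 -0.0006  0.002 ] t 15.925 F [-0.2 -0.5  1.6]
```

View pics/w8.png

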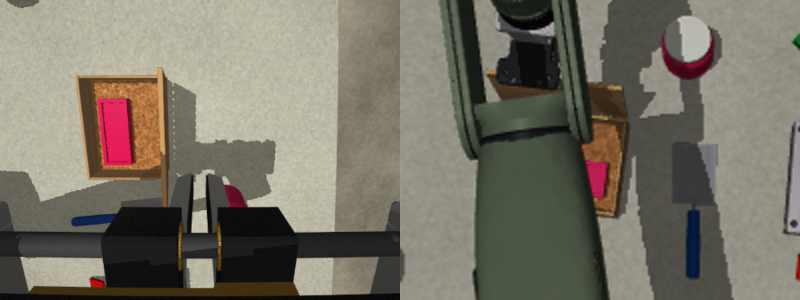

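The tray lies flat, well side up, on the cork in the left part of the box at (115,130). The fingers are behind the lid edge, so I go down behind it and swing it shut.

play_rows(moves=[0, 0.002, 0.04, 0, 0, 0, 1, 0, 0.002, 0.09, 0, 0, 0, 1, 0, 0.002, 0.116, 0, 0, 0, 1, 0, 0.002, 0.116, 0, 0, 0, 1])

```text
time: 16.42
ee_pos: [677.7, 183.8, 179.5]
eef_rot: [-0.0, 0.749, 0.663, -0.0]
ft_force: [-0.5, -0.2, -0.2]
width: 0.4
grip_force: 0.0
```

```bash
python3 - <<'E'
from h import *
c=np.array([619.5,191.3]);bx=np.array([.9923,-.1236])
for x,z in((18.5,185),(-40,172.6),(-84,132.7),(-102,80)):
    to([*(c+x*bx),z],down(82.9))
E
```

```text
shift m [ 0.0003 -0.0401 -0.0054] rv [-0.0013  0.0002  0.0024] t 16.425 F [-0.5 -0.2 -0.2]
shift m [ 0.0005 -0.0986  0.0071] rv [-0.0013  0.0002  0.0024] t 16.425 F [-0.5 -0.2 -0.2]
shift m [ 0.0006 -0.1426  0.047 ] rv [-0.0013  0.0002  0.0024] t 16.425 F [-0.5 -0.2 -0.2]
shift m [ 0.0006 -0.1605  0.0997] rv [-0.0013  0.0002  0.0024] t 16.425 F [-0.5 -0.2 -0.2]
```

play_rows(moves=[0, -0.01, -0.001, 0, 0, 0, 1, 0, -0.02, -0.003, 0, 0, 0, 1, 0, -0.03, -0.005, 0, 0, 0, 1, 0, -0.04, -0.005, 0, 0, 0, 1, 0, -0.05, -0.004, 0, 0, 0, 1])

```text
time: 17.05
ee_pos: [630.9, 190.2, 185.6]
eef_rot: [0.001, 0.749, 0.663, 0.002]
ft_force: [0.8, 0.5, 0.8]
width: 0.4
grip_force: 0.6
```

play_rows(moves=[0, -0.01, 0.0005, 0, 0, 0, 1, 0, -0.02, 0.0015, 0, 0, 0, 1, 0, -0.03, 0.004, 0, 0, 0, 1, 0, -0.04, 0.0075, 0, 0, 0, 1, 0, -0.05, 0.012, 0, 0, 0, 1])

```text
time: 17.68
ee_pos: [580.7, 196.2, 172.3]
eef_rot: [0.001, 0.749, 0.663, 0.001]
ft_force: [0.4, -0.2, 2.2]
width: 0.7
grip_force: 0.5
```

play_rows(moves=[0, -0.0146, 0.008, 0, 0, 0, 1, 0, -0.025, 0.017, 0, 0, 0, 1, 0, -0.036, 0.028, 0, 0, 0, 1, 0, -0.045, 0.04, 0, 0, 0, 1, 0, -0.05, 0.049, 0, 0, 0, 1])

```text
time: 18.3
ee_pos: [530.8, 202.3, 122.2]
eef_rot: [0.001, 0.749, 0.663, 0.001]
ft_force: [-1.4, 0.5, 0.5]
width: 0.3
grip_force: 0.3
```

play_rows(moves=[0, -0.005, 0.009, 0, 0, 0, 1, 0, -0.008, 0.019, 0, 0, 0, 1, 0, -0.011, 0.028, 0, 0, 0, 1, 0, -0.0125, 0.036, 0, 0, 0, 1, 0, -0.0135, 0.042, 0, 0, 0, 1])

```text
time: 18.92
ee_pos: [518.7, 203.9, 80.8]
eef_rot: [0.001, 0.749, 0.663, 0.001]
ft_force: [0.7, 0.4, 0.6]
width: 0.4
grip_force: 0.2
```

play_rows(moves=[0, 0, 0.002, 0, 0, 0, 1, 0, 0, 0.0035, 0, 0, 0, 1, 0, 0, 0.005, 0, 0, 0, 1])

```text
time: 19.3
ee_pos: [518.9, 204.0, 76.7]
eef_rot: [0.001, 0.749, 0.663, 0.002]
ft_force: [-1.8, -0.5, 7.8]
width: 0.4
grip_force: 4.2
```

play_rows(moves=[0, 0, 0.001, 0, 0, 0, 1, 0, 0, 0.002, 0, 0, 0, 1])

```text
time: 19.55
ee_pos: [519.0, 204.0, 76.6]
eef_rot: [0.001, 0.749, 0.663, 0.001]
ft_force: [-5.9, -1.6, 15.0]
width: 0.7
grip_force: 7.3
```

The lid is hard against the rim at z ≈ 76. I retreat.

play_rows(moves=[0, 0, -0.01, 0, 0, 0, 1, 0, 0, -0.06, 0, 0, 0, 1, 0, 0, -0.12, 0, 0, 0, 1, -0.05, 0, -0.17, 0, 0, 0, 1, -0.11, -0.02, -0.17, 0, 0, 0, 1])

```text
time: 20.18
ee_pos: [491.1, 102.6, 249.0]
eef_rot: [0.005, 0.748, 0.664, 0.006]
ft_force: [0.9, -0.5, -0.4]
width: 0.4
grip_force: 0.0
```

play_rows(moves=[-0.06, -0.02, 0, 0, 0, 0, 1, -0.12, -0.04, 0, 0, 0, 0, 1, -0.18, -0.06, 0, 0, 0, 0, 1, -0.22, -0.08, 0, 0, 0, 0, 1, -0.22, -0.08, 0, 0, 0, 0, 1])

```text
time: 20.8
ee_pos: [380.4, -107.8, 243.6]
eef_rot: [0.002, 0.751, 0.66, 0.002]
ft_force: [-0.3, -0.1, 0.1]
width: 0.6
grip_force: 0.0
```

```bash
python3 - <<'E'
from h import *
o=readout.get_obs();print(o["time"],o["ee_pos"],o["ft_force"])
t=cam("top");
for c in blobs(mask(t,(5,60,50),(22,255,255)),300): print(cv2.boundingRect(c),rect(t,c,76))
s=cam("scene");c0=np.array([550,200]);bx=np.array([.9923,-.1236]);by=np.array([.1236,.9923])
print("expect",proj(s,[[*(c0+70*a*bx+90*b*by),76] for a in(-1,1) for b in(-1,1)]).round().tolist())
for c in blobs(mask(s,(5,60,50),(22,255,255)),300):
    x,y,w,h=cv2.boundingRect(c)
    if 280<x<380 and 140<y<230: print((x,y,w,h),cv2.approxPolyDP(c,2,True).reshape(-1,2).tolist())
E
```

```text
20.8 [ 380.41534294 -107.81264224  243.59975399] [-0.28400976 -0.09101409  0.05521513]
(174, 181, 71, 58) ((549.6854858398438, 203.279052734375), (184.60313415527344, 144.2667236328125), 82.83566284179688)
(95, 253, 33, 30) ((386.3455810546875, 477.0606384277344), (81.27861022949219, 89.66863250732422), 0.0301042553037405)
expect [[289.0, 189.0], [333.0, 174.0], [315.0, 210.0], [360.0, 193.0]]
(291, 175, 70, 49) [[360, 192], [337, 176], [331, 175], [293, 188], [291, 207], [308, 223], [319, 218], [333, 222], [358, 211]]
```

```bash
python3 -c "
from station import ticket
print(ticket.hand_in())"
```

```text
the job is handed in; nothing more can be done
None
```

The job is handed in: ejector pressed to its stop (about 40 N there), tray laid flat, well side up, on the cork liner, and lid closed fully, about 21 s in, with the jars, cup and spatula not touched; the verdict was not shown.

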